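# Mount a polishing wheel on an upright spindle

### The job

Set up the upright polishing spindle: take the protective cap off the shaft and put it in the tray, then slide the flanged sleeve down the shaft, pushing it past the stiff resistance you will feel until its flange sits flush on the housing, and slide the wheel, hub up, down the shaft onto the sleeve. Last, swing the spindle's lock lever fully over. Guide the sleeve and wheel down rather than letting them drop, and leave the spare sleeve, hammer and jar where they are.

Things in the scene. Friction and masses are not known exactly. Their poses are not given: they have to be found in the camera images.
- spindle: Fixed grey base plate 150 (x) x 205 (y) x 12 mm, y from -55 to +150, carrying an open-topped housing, an upright steel shaft in its middle, and a lock lever. Origin: on the shaft axis at bench height, z up, yaw varies. Shaft and housing: see shaft_top and rim.
- rim (a point): On the shaft axis at the housing's rim, 55 mm above the bench. Housing: 60 mm outside, 42 mm inside diameter. Hidden in it a stiff seal ring grips the shaft: it holds up an entering sleeve with its flange 6 to 14 mm above the rim (varies), and slides down and stays down when pushed with about 9 N; then the flange stops hard on the rim.
- shaft_top (a point): Centre of the shaft's top end, 145 mm above the bench. The shaft is 20 mm in diameter, its last 8 mm tapered to 10 mm.
- cap: Black round protective cap, 34 mm diameter, 32 mm high, closed top 7 mm thick, skirt bore 23 mm; at the start it hangs loosely on the shaft's top and lifts straight off (lift by 30 mm or more). Origin: centre of its lower end (open end), z up. About 40 g.
- tray: Fixed grey open tray 130 x 130 x 22 mm, walls 4 mm thick and floor about 4 mm. Origin: centre of its underside, yaw varies.
- sleeve: Steel flanged sleeve, upright: tube 35 mm outside, 23 mm bore all through, 85 mm long; a flange 60 mm wide and 5 mm thick runs from 25 to 30 mm above its lower end. The nose below the flange goes into the housing; grip the tube above the flange. Origin: centre of its lower end, z up. About 0.2 kg. Home: origin 30 mm, top 115 mm above the bench.
- wheel: Grey hard-felt polishing wheel lying flat: disc 90 mm in diameter, 12 mm thick, with an aluminium hub 37 mm in diameter rising 30 mm above the disc (total height 42 mm), 23 mm bore all through. Origin: centre of the disc's underside, z up through the hub. Grip it by the hub. About 0.25 kg. When it sits on the home sleeve its origin is 115 mm above the bench.
- lock (a joint): Lock lever, angle in rad: at the start between 0 and 0.2, leaning towards the base plate's -x; fully over at 1.0, leaning to +x. Stays where it is left; pushed at its tip by a sideways force.
- lock_tip (a point): Centre of the 26 mm ball ending the lock lever (10 mm rod). Its pin lies along the base plate's y axis, 110 mm from the shaft towards +y, 34 mm above the bench; the ball is 80 mm from the pin: it swings from 38 mm on the -x side, 104 mm high (0 rad), over the top (114 mm) to 38 mm on the +x side (1.0 rad), a hard stop. About 1 N at the ball moves it.
- spare: Bystander: plain thin steel sleeve without flange, 27 mm outside, 12 mm bore, 70 mm high, upright. Leave it. Origin: centre of its lower end.
- hammer: Bystander: hammer with a wooden handle, lying near the far edge of the work area. Leave it.
- jar: Bystander: closed jar, 60 mm in diameter, 70 mm high. Leave it.
Things that resemble listed ones, but are neither listed nor needed, are in the scene too. What is shaped like the wheel but brown is not meant. Leave any yellow look-alike of the sleeve alone.

How it is judged:
By the outcome, as a careful person would: the job done as asked, in the order asked, and still so for the second after the job is handed in, with the robot touching nothing.
It also fails if it takes over 72 s, if anything falls off the work surface, if the arm or the gripper's body presses on something with over 40 N, if the wrist force passes 120 N, or if a joint passes its speed limit or range.

### The arm

A 6-joint arm with a two-finger parallel gripper is mounted at the origin on the work surface. World frame = base frame: x ahead of the robot, y to its left, z up, the work surface at z = 0. Lengths are in mm, angles in rad, forces in N, time in s.
With the tool pointing down it reaches from about 350 to 775 mm from the base axis. Payload 5.5 kg.
Tool frame: the origin (TCP) lies at the very end of the fingers, on their centre line; the grasp point (between the pads) lies manip.hold_point_z behind it (manip.hold_point_z is the distance from the TCP to the grasp point, in mm); z points along the fingers, y is the line along which they close (so a half turn about z gives the same grasp; the last joint's range is limited). The gripper opens to 85 mm and grips with 20 to 120 N. Pads are 22 mm wide; open, the fingers measure 114 mm over their backs; the gripper's body (76 mm by 85 mm) begins 54 mm behind the grasp point. The pads swing forward as they close: fully open they stand 13 mm farther back than shut.
Start: joints at [1.042, 0.313, 0.046, 1.304, 0, 1.431], TCP at [217.998, 532.117, 231.323] pointing down, gripper open.
Joint ranges: [-2.76, 2.76], [-0.86, 1.69], [-1.03, 1.26], [-2.2, 2.34], [-1.47, 1.5], [-3.14, 3.14]. Speed limits (rad/s): [2.57, 2.57, 3.14, 3.14, 3.14, 3.14].

### API

Orientations are given as a unit quaternion [x, y, z, w].
In Python, from rig import get_obs, optics, workorder, manip gives the robot as it stands.
- The arm moves only by the tool servo_tool, never from a script. Its argument "commands" is a list of rows, each a list of 7 numbers: the shift along the tool's x, y, z in m, then the turn, a rotation vector about the tool's x, y, z in degrees, then the closure, from -1 (fully open) to 1 (shut). A call has 1 to 12 rows; each row is the pose to reach, as a shift and turn from the pose commanded when the call began, along the tool's axes at that moment; what a row does not reach only later rows make up. A row lasts 1/10 s, in which the tool goes at most 50 mm and 8.59 degrees, less where a joint would pass 70% of its speed; a pose out of reach is approached as far as the arm can. A call with a gripper value outside its range is refused whole. The fingers move at their own pace and stop on an object; "grip_force" is the grip in N (left out, the last holds). Time passes only in rows, so rows that repeat a pose let the fingers close. It gives the time, the measured TCP pose, the force, the opening and the grip force at its end, in the units of the state.
- get_obs(): the state, without advancing time (a new reading comes with each control period).
- optics.get_image(name): name is "scene" or "side" or "wrist"; returns (picture, depth): 420x560x3 uint8, blue, green, red; 420x560 float32, mm along the optical axis (not along the pixel's ray), 0 where there is no reading.
- optics.get_calibration(name): a dict with "mtx" (3x3 intrinsics, pixels), "R" (3x3) and "t" (3): a world point X has camera coordinates R X + t; the wrist camera has in their place "T_tool_cam" (4x4, takes a point from camera to tool coordinates, whose origin is the TCP and whose axes are the flange's). Camera axes: x right, y down, z forward; pixel columns grow to the right and rows downward; lengths in mm; the calibration is good to about 2 mm. The wrist camera is an equidistant fisheye: a pixel r from the principal point sees the ray r / f radians off the axis. A picture is of the moment at which its call begins: read the wrist's pose just before it. get_calibration takes no time and is no camera call.
- workorder.sign_off(): hands the job in; it is judged then, once.
Trained networks look in the newest picture that a camera, given by its name, has taken for a name from the list of things; names that differ only in an ending like _2 or _b are one class to them, and where a whole thing is asked for, a point or a joint stands for the part that bears it (a point fixed in the world has none). Each returns a list of dicts, best first, with "confidence" (0 to 1); they miss things now and then, are a little off and sometimes report something else, mostly with a low value. They report only what shows in the picture. A call takes as long as a camera call. They do not tell look-alikes from the thing itself.
- optics.spot_in(camera, name): "centre" ([row, column] in pixels, amid what is visible of it).
The state is a dict: "t": time; "q": joint angles; "joint_vel": joint speeds; "joint_efforts": joint torques, N m; "tcp_pos": TCP position; "ee_rot": TCP orientation; "force": force on the tool from outside, world axes, zero at the start; "moment": the same for the moment, N m; "grip_width": finger opening in mm; "gripper_force": force on a finger pad.
Only numpy, scipy, OpenCV 4.12 (cv2) and the standard library are available. Lean on these libraries where they do the work, as an engineer would, in place of code of your own. Each camera call takes 0.05 s, during which the arm holds its last target. There are 200 camera calls.

## Working session

There is one attempt and no reset: what is moved stays moved. The work goes in short steps, Python scripts to look and compute and a tool call to move; the robot and the scene stay as the last step left them, time stands still between calls to the robot, and variables do not carry over. Pictures are saved under pics/ and viewed, at most 10 in all, crops included, and the job is handed in when it is done.

Besides the shell and the picture viewer there is one more tool, called after "Emit:" in YAML: its name, and indented under it one key for each argument. servo_tool: Moves the arm, as the interface text tells. Its arguments: {"type":"object","properties":{"commands":{"type":"array"},"grip_force":{"type":"number"}},"required":["commands"]}

```bash
mkdir -p pics; cat > h.py <<'E'
import numpy as np, cv2
from rig import get_obs, optics, workorder, manip
def pt(cam,d,r,c,w=3):
    k=optics.get_calibration(cam); p=d[max(0,int(r)-w):int(r)+w+1,max(0,int(c)-w):int(c)+w+1]; p=p[p>0]
    z=np.median(p); K=np.array(k['mtx']); X=np.linalg.inv(K)@[c,r,1]*z
    return np.array(k['R']).T@(X-np.array(k['t']))
def cloud(cam,d):
    k=optics.get_calibration(cam);K=np.array(k['mtx']);r,c=np.mgrid[:420,:560]
    X=np.stack([(c-K[0,2])/K[0,0]*d,(r-K[1,2])/K[1,1]*d,d],-1)
    W=(X-np.array(k['t']))@np.array(k['R']); W[d<=0]=np.nan
    return W
E
python3 - <<'E'
from h import *
print(get_obs(), manip.hold_point_z)
for n in ['scene','side']:
    im,d=optics.get_image(n); cv2.imwrite(f'pics/{n}0.png',im); np.save(n+'0.npy',d)
    k=optics.get_calibration(n); print(n,-np.array(k['R']).T@np.array(k['t']),np.array(k['R'])[2])
    for o in ['spindle','cap','tray','sleeve','wheel','lock','spare','hammer','jar']:
        for q in optics.spot_in(n,o)[:3]: print(o,np.round(q['centre']),round(q['confidence'],2),np.round(pt(n,d,*q['centre'])))
E
```

```text
{'t': 0.0, 'q': array([1.04237823e+00, 3.14013262e-01, 4.49463908e-02, 1.30360111e+00,
       2.52277435e-06, 1.43117955e+00]), 'joint_vel': array([ 0.00018646, -0.00034681,  0.00095246,  0.0001686 ,  0.00024368,
       -0.00198902]), 'joint_efforts': array([-1.76248395e-03, -4.80630898e+01,  2.98531419e+01,  1.93475210e-02,
       -1.65305073e-04,  3.12825392e-06]), 'tcp_pos': array([217.71929441, 531.61737254, 230.38823723]), 'ee_rot': array([ 1.93178435e-01,  9.81163196e-01, -8.83691525e-04, -3.07993685e-04]), 'force': array([-0.77567241,  0.58789397, -0.21616624]), 'moment': array([-0.01891107,  0.01560303, -0.00952916]), 'gripper_force': 0.0, 'grip_width': 85.37558263328141} 18.700000000000003
scene [1357.70356285 -468.00305648 1361.79953199] [-0.51879796  0.31061555 -0.79647137]
spindle [217. 284.] 0.89 [537.  65.  12.]
cap [201. 271.] 0.45 [557.   9. 151.]
tray [261. 155.] 0.8 [ 461. -336.    5.]
sleeve [182. 289.] 0.72 [424. 157.   5.]
sleeve [266. 250.] 0.65 [ 654. -125.   56.]
sleeve [282. 214.] 0.6 [ 646. -235.   59.]
wheel [163. 330.] 0.84 [439. 306.  20.]
wheel [135. 318.] 0.84 [311. 352.  15.]
wheel [153. 286.] 0.72 [336. 203.  36.]
spare [218. 193.] 0.52 [ 424. -184.   63.]
hammer [255. 336.] 0.86 [741. 111.  24.]
jar [197. 384.] 0.94 [671. 341.  63.]
side [ 359.88405209 -895.19043117 1010.69507851] [ 0.15264015  0.6962318  -0.70140022]
spindle [226. 266.] 0.94 [521.  18.  38.]
tray [356. 266.] 0.62 [ 456. -332.    4.]
sleeve [260. 324.] 0.82 [ 632. -143.   66.]
sleeve [296. 337.] 0.79 [ 635. -244.   59.]
sleeve [195. 280.] 0.67 [554.   7. 153.]
wheel [161. 173.] 0.95 [295. 347.  24.]
wheel [169. 219.] 0.89 [427. 295.  16.]
wheel [193. 188.] 0.56 [330. 192.  30.]
lock [227. 266.] 0.3 [520.  21.  31.]
spare [294. 235.] 0.75 [ 411. -198.   60.]
spare [226. 268.] 0.33 [523.   8.  49.]
hammer [197. 342.] 0.84 [753. 104.  22.]
jar [144. 288.] 0.82 [642. 328.  58.]
```

View pics/scene0.png

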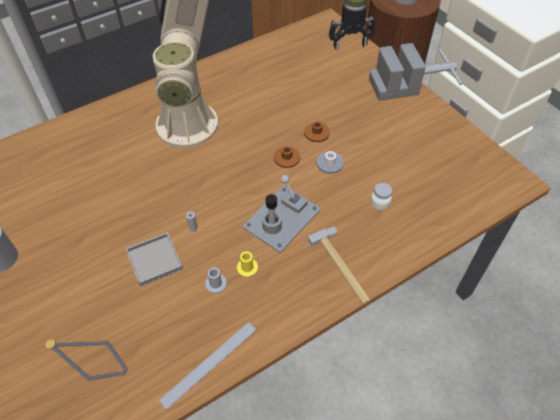

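View pics/side0.png

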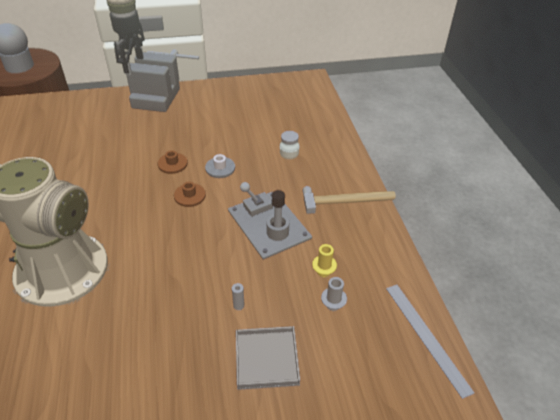

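Scene picture: the grey arm base is at the top left and the spindle, with its black cap, is at (215,282).

- **Sleeve candidates:** grey flanged sleeve at scene (282,214), yellow look-alike at (266,250), plain spare at (218,193). I choose the grey flanged one.
- **Wheel candidates:** grey at (163,330), brown at (135,318) and (153,286). I choose the grey one.
- **Cap:** black, at (201,271).

The side picture agrees: sleeve (296,337), wheel (165,219), cap (198,278), tray (356,266), lever ball (187,245).

```bash
python3 - <<'E'
from h import *
a=cv2.imread('pics/scene0.png');b=cv2.imread('pics/side0.png')
f=lambda im,r,c,h=45,w=60: cv2.resize(im[r-h:r+h,c-w:c+w],(400,300),interpolation=cv2.INTER_CUBIC)
cv2.imwrite('pics/crop.png',np.vstack([np.hstack([f(a,270,225),f(a,155,315)]),np.hstack([f(a,210,285),f(b,215,265)])]))
for n in ['scene','side']:
    W=cloud(n,np.load(n+'0.npy'))
    def sel(c,r,z0,z1):
        m=(np.hypot(W[...,0]-c[0],W[...,1]-c[1])<r)&(W[...,2]>z0)&(W[...,2]<z1); return W[m]
    def circ(nm,c,r,z0,z1):
        p=sel(c,r,z0,z1)
        (x,y),R=cv2.minEnclosingCircle(p[:,:2].astype(np.float32)); print(n,nm,len(p),'enc',round(x),round(y),round(R),'med',np.round(np.median(p,0)),'mean',np.round(p.mean(0)))
    circ('cap',(555,8),35,144,165)
    circ('sleevetop',(640,-240),50,75,95); circ('flange',(640,-240),55,20,36)
    circ('hubtop',(433,300),60,36,52); circ('disc',(433,300),70,6,20)
    circ('spare',(417,-190),40,60,80)
    p=sel((535,60),150,7,18); print('plate',len(p),cv2.minAreaRect(p[:,:2].astype(np.float32)))
    p=sel((458,-334),110,12,30); print('traywall',len(p),cv2.minAreaRect(p[:,:2].astype(np.float32)))
    p=sel((500,100),70,88,125); print('ball',len(p),np.round(p.mean(0)))
E
```

```text
scene cap 102 enc 548 12 18 med [550.  12. 153.] mean [549.  13. 153.]
scene sleevetop 102 enc 632 -226 19 med [ 635. -228.   85.] mean [ 635. -227.   84.]
scene flange 167 enc 634 -225 31 med [ 645. -232.   30.] mean [ 641. -228.   30.]
scene hubtop 65 enc 427 312 23 med [429. 316.  43.] mean [429. 315.  43.]
scene disc 379 enc 433 298 69 med [440. 304.  13.] mean [436. 307.  13.]
scene spare 66 enc 418 -189 16 med [ 416. -188.   69.] mean [ 417. -189.   68.]
plate 1753 ((530.0211791992188, 61.69671630859375), (289.794677734375, 285.20257568359375), 75.21315002441406)
traywall 395 ((454.16534423828125, -335.73992919921875), (129.84913635253906, 138.59710693359375), 83.18212890625)
ball 66 [481. 104. 110.]
side cap 122 enc 549 14 19 med [548.  10. 153.] mean [549.  11. 152.]
side sleevetop 154 enc 635 -228 19 med [ 635. -229.   84.] mean [ 634. -229.   83.]
side flange 254 enc 635 -227 31 med [ 628. -239.   31.] mean [ 632. -236.   31.]
side hubtop 80 enc 428 315 23 med [430. 312.  42.] mean [430. 314.  42.]
side disc 372 enc 438 304 60 med [429. 300.  13.] mean [430. 303.  13.]
side spare 114 enc 417 -189 14 med [ 417. -191.   69.] mean [ 417. -190.   68.]
plate 1994 ((551.3483276367188, 66.57109069824219), (260.7198486328125, 222.45651245117188), 15.335381507873535)
traywall 694 ((456.7882080078125, -337.0013732910156), (133.9052276611328, 130.15090942382812), 83.2125473022461)
ball 83 [478. 100. 110.]
```

View pics/crop.png

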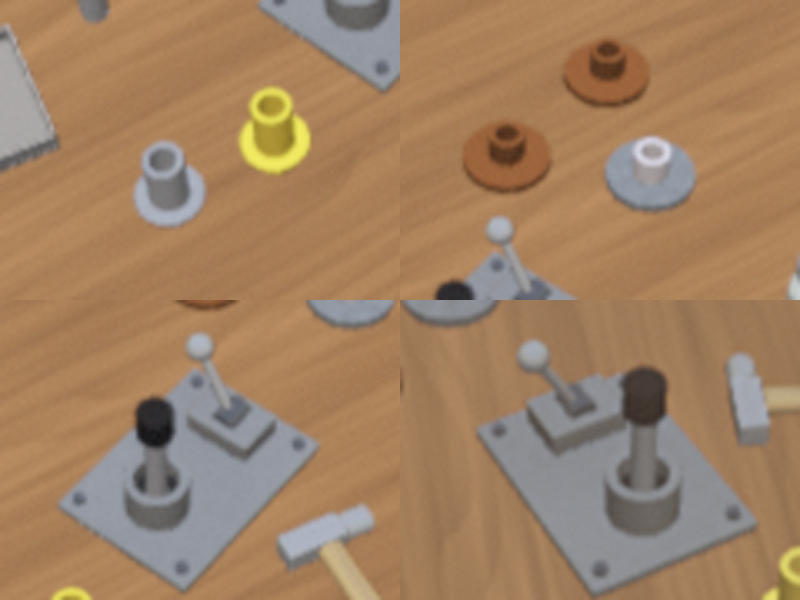

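The crop confirms the choice: the left panel shows the grey flanged sleeve apart from the yellow one, and the right panel shows the grey wheel apart from the two brown ones. The plate yaw comes out at about 20°.

Next I move over the cap with the tool aligned to the world axes.

Emit:
servo_tool:
  commands:
    - [-0.503,-0.354,0.01,0,0,-22.3,-1]
    - [-0.503,-0.354,0.01,0,0,-22.3,-1]
    - [-0.503,-0.354,0.01,0,0,-22.3,-1]
    - [-0.503,-0.354,0.01,0,0,-22.3,-1]
    - [-0.503,-0.354,0.01,0,0,-22.3,-1]
    - [-0.503,-0.354,0.01,0,0,-22.3,-1]
    - [-0.503,-0.354,0.01,0,0,-22.3,-1]
    - [-0.503,-0.354,0.01,0,0,-22.3,-1]
    - [-0.503,-0.354,0.01,0,0,-22.3,-1]
    - [-0.503,-0.354,0.01,0,0,-22.3,-1]
    - [-0.503,-0.354,0.01,0,0,-22.3,-1]
    - [-0.503,-0.354,0.01,0,0,-22.3,-1]
  grip_force: 30

```text
t: 2.2
tcp_pos: [538.6, 30.0, 221.9]
ee_rot: [-0.0, 1.0, 0.0, 0.0]
force: [0.1, 0.9, 0.9]
grip_width: 85.5
gripper_force: 0.0
```

```bash
cat >> h.py <<'E'
from scipy.spatial.transform import Rotation as Ro
def wrist(name=None):
    o=get_obs(); im,d=optics.get_image('wrist'); k=optics.get_calibration('wrist')
    K=np.array(k['mtx']);T=np.array(k['T_tool_cam']);r,c=np.mgrid[:420,:560]
    u=(c-K[0,2])/K[0,0];v=(r-K[1,2])/K[1,1];th=np.hypot(u,v)
    s=np.where(th>1e-6,np.tan(np.minimum(th,1.4))/np.maximum(th,1e-6),1)
    X=np.stack([u*s*d,v*s*d,d],-1)@T[:3,:3].T+T[:3,3]
    W=X@Ro.from_quat(o['ee_rot']).as_matrix().T+o['tcp_pos']; W[d<=0]=np.nan
    if name: cv2.imwrite(f'pics/{name}.png',im)
    return o,im,W
def circ(W,nm,c,r,z0,z1):
    p=W[(np.hypot(W[...,0]-c[0],W[...,1]-c[1])<r)&(W[...,2]>z0)&(W[...,2]<z1)]
    if len(p)<8: print(nm,len(p));return p
    (x,y),R=cv2.minEnclosingCircle(p[:,:2].astype(np.float32)); print(nm,len(p),'enc',round(x,1),round(y,1),round(R,1),'med',np.round(np.median(p,0),1)); return p
E
python3 - <<'E'
from h import *
o,im,W=wrist('w1'); print(o['tcp_pos'],o['t'],optics.get_calibration('wrist')['T_tool_cam'])
circ(W,'cap',(549,13),35,144,165); circ(W,'rim',(549,13),40,48,60);circ(W,'ball',(479,102),40,90,130)
p=circ(W,'plate',(535,60),140,8,17)
E
```

```text
[538.59786222  29.96314938 221.88767891] 2.2 [[ 1.40099949e-04 -9.64141344e-01 -2.65389240e-01  6.60446146e+01]
 [ 9.99999026e-01  5.03702174e-04 -1.30201314e-03 -1.43350842e-02]
 [ 1.38900184e-03 -2.65388799e-01  9.64140475e-01 -1.41187053e+02]
 [ 0.00000000e+00  0.00000000e+00  0.00000000e+00  1.00000000e+00]]
cap 1677 enc 549.7 13.2 16.8 med [548.4  13.3 150.6]
rim 1099 enc 549.7 12.8 29.6 med [538.6  17.1  53.5]
ball 775 enc 479.4 104.5 13.1 med [478.7 102.1 112.4]
plate 15676 enc 544.6 60.5 131.9 med [521.3  59.4  10.6]
```

View pics/w1.png

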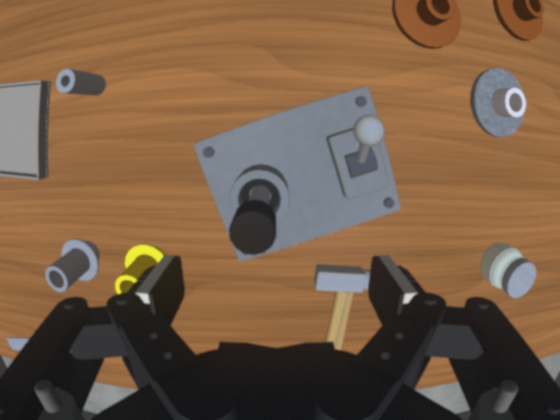

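The wrist picture shows the cap at (228,253), the housing rim at (195,260) and the lever ball at (130,369). The shaft axis fits at (549.7, 13.0). I go down over the cap.

Emit:
servo_tool:
  commands:
    - [-0.011,-0.017,0.01,0,0,0,-1]
    - [-0.011,-0.017,0.04,0,0,0,-1]
    - [-0.011,-0.017,0.07,0,0,0,-1]
    - [-0.011,-0.017,0.098,0,0,0,-1]
    - [-0.011,-0.017,0.098,0,0,0,-1]
    - [-0.011,-0.017,0.098,0,0,0,-1]

```text
t: 2.85
tcp_pos: [548.1, 15.5, 123.5]
ee_rot: [-0.001, 1.0, 0.0, -0.001]
force: [-0.9, 0.7, 0.7]
grip_width: 85.2
gripper_force: 0.0
```

Emit:
servo_tool:
  commands:
    - [-0.001,-0.002,0,0,0,0,-1]
    - [-0.001,-0.002,0,0,0,0,-1]
    - [-0.001,-0.002,0,0,0,0,0.2]
    - [-0.001,-0.002,0,0,0,0,1]
    - [-0.001,-0.002,0,0,0,0,1]
    - [-0.001,-0.002,0,0,0,0,1]
    - [-0.001,-0.002,0,0,0,0,1]
    - [-0.001,-0.002,0,0,0,0,1]

```text
t: 3.65
tcp_pos: [549.8, 13.0, 124.0]
ee_rot: [-0.0, 1.0, 0.0, 0.0]
force: [-1.0, 0.4, 4.1]
grip_width: 33.2
gripper_force: 29.7
```

Emit:
servo_tool:
  commands:
    - [0,0,-0.03,0,0,0,1]
    - [0,0,-0.06,0,0,0,1]
    - [0.005,-0.02,-0.06,0,0,0,1]
    - [0.094,-0.349,-0.06,0,0,0,1]
    - [0.094,-0.349,-0.06,0,0,0,1]
    - [0.094,-0.349,-0.06,0,0,0,1]
    - [0.094,-0.349,-0.06,0,0,0,1]
    - [0.094,-0.349,-0.06,0,0,0,1]
    - [0.094,-0.349,-0.06,0,0,0,1]
    - [0.094,-0.349,-0.06,0,0,0,1]
    - [0.094,-0.349,-0.06,0,0,0,1]
    - [0.094,-0.349,-0.06,0,0,0,1]

```text
t: 4.85
tcp_pos: [455.1, -336.7, 182.9]
ee_rot: [0.001, 1.0, 0.001, -0.0]
force: [-0.5, 0.5, -0.9]
grip_width: 33.1
gripper_force: 31.4
```

```bash
python3 - <<'E'
from h import *
o,im,W=wrist(); print(o['tcp_pos'],o['force'],o['grip_width'])
p=W[(np.hypot(W[...,0]-456,W[...,1]+336)<110)&(W[...,2]>13)&(W[...,2]<28)]; print(cv2.minAreaRect(p[:,:2].astype(np.float32)))
circ(W,'capgone?',(549,13),35,144,180);circ(W,'shafttop',(549,13),35,125,148)
circ(W,'slvtop',(634.5,-227.5),40,75,95);circ(W,'flange',(634.5,-227.5),50,20,36);circ(W,'spare',(417,-189),40,60,80)
E
```

```text
[ 455.14033002 -336.71907819  182.88783847] [-0.48672821  0.51104447 -0.89745491] 33.06665223337889
((457.506591796875, -337.640869140625), (131.0951385498047, 129.76832580566406), 83.47940826416016)
capgone? 0
shafttop 0
slvtop 172 enc 631.3 -224.2 16.1 med [ 622.8 -224.8   82.8]
flange 0
spare 628 enc 417.4 -189.4 13.7 med [ 417.4 -191.4   67.9]
```

Emit:
servo_tool:
  commands:
    - [-0.002,0,0.05,0,0,0,1]
    - [-0.002,0,0.1,0,0,0,1]
    - [-0.002,0,0.14,0,0,0,1]
    - [-0.002,0,0.16,0,0,0,1]
    - [-0.002,0,0.172,0,0,0,1]
    - [-0.002,0,0.173,0,0,0,1]
    - [-0.002,0,0.173,0,0,0,1]

```text
t: 5.6
tcp_pos: [458.8, -335.9, 11.5]
ee_rot: [-0.001, 1.0, -0.0, 0.0]
force: [0.4, -0.3, 0.1]
grip_width: 33.5
gripper_force: 31.4
```

Emit:
servo_tool:
  commands:
    - [0,0,0.0015,0,0,0,1]
    - [0,0,0.0025,0,0,0,1]
    - [0,0,0.0025,0,0,0,-0.3]
    - [0,0,0.0025,0,0,0,-0.3]
    - [0,0,0.0025,0,0,0,-0.3]
    - [0,0,-0.01,0,0,0,-0.3]
    - [0,0,-0.05,0,0,0,-0.3]
    - [0,0,-0.1,0,0,0,-1]
    - [0,0,-0.15,0,0,0,-1]

```text
t: 6.5
tcp_pos: [457.4, -335.7, 162.8]
ee_rot: [-0.0, 1.0, 0.0, -0.0]
force: [1.5, -2.2, 0.4]
grip_width: 81.9
gripper_force: 0.0
```

Emit:
servo_tool:
  commands:
    - [-0.177,0.108,-0.01,0,0,0,-1]
    - [-0.177,0.108,-0.01,0,0,0,-1]
    - [-0.177,0.108,-0.01,0,0,0,-1]
    - [-0.177,0.108,-0.01,0,0,0,-1]
    - [-0.177,0.108,-0.01,0,0,0,-1]
    - [-0.177,0.108,-0.01,0,0,0,-1]
    - [-0.177,0.108,-0.01,0,0,0,-1]

```text
t: 7.2
tcp_pos: [633.9, -228.3, 170.8]
ee_rot: [-0.0, 1.0, -0.0, -0.0]
force: [-0.0, 0.3, -0.0]
grip_width: 85.1
gripper_force: 0.0
```

```bash
python3 - <<'E'
from h import *
o,im,W=wrist(); print(o['tcp_pos'])
circ(W,'slvtop',(634.5,-227.5),40,76,95);circ(W,'flange',(634.5,-227.5),50,20,36)
circ(W,'yellow',(650,-125),60,76,95)
circ(W,'cap in tray',(457,-337),50,30,50)
E
```

```text
[ 633.93862668 -228.32186401  170.79035965]
slvtop 1073 enc 636.3 -227.9 17.5 med [ 635.8 -227.8   83.2]
flange 1614 enc 636.3 -228.0 29.9 med [ 624.3 -227.8   28.5]
yellow 979 enc 639.5 -127.6 17.7 med [ 638.4 -128.7   82.9]
cap in tray 756 enc 459.0 -336.6 16.9 med [ 462.5 -336.3   34.5]
```

Emit:
servo_tool:
  commands:
    - [-0.0025,0,0.04,0,0,0,-1]
    - [-0.0025,0,0.08,0,0,0,-1]
    - [-0.0025,0,0.11,0,0,0,-1]
    - [-0.0025,0,0.12,0,0,0,-1]
    - [-0.0025,0,0.12,0,0,0,-1]
    - [-0.0025,0,0.12,0,0,0,0.2]
    - [-0.0025,0,0.12,0,0,0,1]
    - [-0.0025,0,0.12,0,0,0,1]
    - [-0.0025,0,0.12,0,0,0,1]
    - [-0.0025,0,0.12,0,0,0,1]
    - [-0.0025,0,0.12,0,0,0,1]
  grip_force: 70

```text
t: 8.35
tcp_pos: [638.4, -228.3, 52.7]
ee_rot: [-0.0, 1.0, -0.001, 0.001]
force: [-0.6, 0.9, 5.0]
grip_width: 33.3
gripper_force: 69.3
```

Emit:
servo_tool:
  commands:
    - [0,0,-0.04,0,0,0,1]
    - [0,0,-0.08,0,0,0,1]
    - [0,0,-0.12,0,0,0,1]
    - [0,0,-0.16,0,0,0,1]
    - [0.087,0.241,-0.16,0,0,0,1]
    - [0.087,0.241,-0.16,0,0,0,1]
    - [0.087,0.241,-0.16,0,0,0,1]
    - [0.087,0.241,-0.16,0,0,0,1]
    - [0.087,0.241,-0.16,0,0,0,1]
    - [0.087,0.241,-0.16,0,0,0,1]
    - [0.087,0.241,-0.16,0,0,0,1]

```text
t: 9.45
tcp_pos: [549.6, 14.6, 211.2]
ee_rot: [-0.002, 1.0, -0.0, 0.0]
force: [0.2, -1.0, -0.7]
grip_width: 33.4
gripper_force: 70.6
```

```bash
python3 - <<'E'
from h import *
o,im,W=wrist('w2'); print(o['tcp_pos'],o['force'],o['grip_width'])
t=o['tcp_pos']
circ(W,'heldtop',t[:2],30,t[2]+24,t[2]+40);circ(W,'heldflange',t[:2],45,t[2]-30,t[2]-15)
circ(W,'rim',(549.7,13),38,45,60);circ(W,'shaft',(549.7,13),25,125,150)
E
```

```text
[549.63997499  14.63721794 211.1505675 ] [ 0.21286043 -0.96045412 -0.70175783] 33.372707764836484
heldtop 5433 enc 543.8 14.7 29.3 med [543.8  14.5 241.9]
heldflange 3687 enc 547.4 15.1 29.8 med [531.6  14.9 187.2]
rim 902 enc 548.0 12.7 29.1 med [532.5  12.3  53.4]
shaft 0
```

View pics/w2.png

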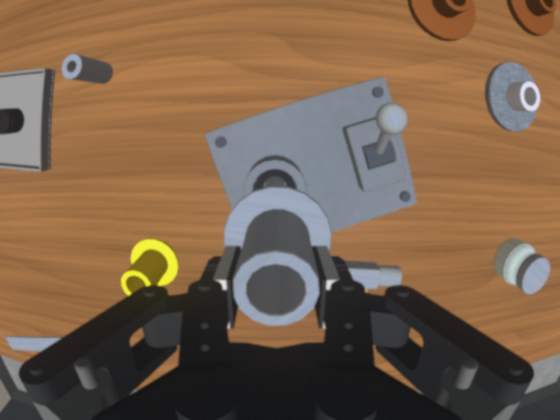

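The picture shows the sleeve held upright at (285,275), its flange at (235,277), directly above the housing. The capped tray is at the left (122,10). The sleeve sits 2.2 mm toward -x from the TCP, so I correct for that and descend.

Emit:
servo_tool:
  commands:
    - [-0.0022,-0.002,0,0,0,0,1]
    - [-0.0022,-0.002,0,0,0,0,1]
    - [-0.0022,-0.002,0,0,0,0,1]
    - [-0.0022,-0.002,0.005,0,0,0,1]
    - [-0.0022,-0.002,0.015,0,0,0,1]
    - [-0.0022,-0.002,0.025,0,0,0,1]
    - [-0.0022,-0.002,0.035,0,0,0,1]

```text
t: 10.2
tcp_pos: [552.0, 11.0, 174.3]
ee_rot: [-0.0, 1.0, 0.0, -0.0]
force: [-0.5, 0.4, -1.8]
grip_width: 33.3
gripper_force: 70.5
```

Emit:
servo_tool:
  commands:
    - [0,0.0013,0.008,0,0,0,1]
    - [0,0.0013,0.022,0,0,0,1]
    - [0,0.0013,0.036,0,0,0,1]
    - [0,0.0013,0.05,0,0,0,1]
    - [0,0.0013,0.06,0,0,0,1]
    - [0,0.0013,0.07,0,0,0,1]
    - [0,0.0013,0.07,0,0,0,1]

```text
t: 10.9
tcp_pos: [551.4, 12.5, 104.1]
ee_rot: [-0.0, 1.0, 0.0, -0.001]
force: [-0.1, -0.3, -2.1]
grip_width: 33.5
gripper_force: 70.6
```

Emit:
servo_tool:
  commands:
    - [0,0,0.004,0,0,0,1]
    - [0,0,0.008,0,0,0,1]
    - [0,0,0.012,0,0,0,1]
    - [0,0,0.016,0,0,0,1]
    - [0,0,0.019,0,0,0,1]
    - [0,0,0.019,0,0,0,1]

```text
t: 11.5
tcp_pos: [552.9, 12.2, 87.3]
ee_rot: [-0.0, 1.0, -0.0, 0.001]
force: [-0.7, -0.8, 2.4]
grip_width: 33.5
gripper_force: 71.0
```

Emit:
servo_tool:
  commands:
    - [0,0,0.002,0,0,0,1]
    - [0,0,0.004,0,0,0,1]
    - [0,0,0.006,0,0,0,1]
    - [0,0,0.006,0,0,0,1]

```text
t: 11.9
tcp_pos: [553.1, 12.3, 82.7]
ee_rot: [-0.0, 1.0, -0.0, 0.001]
force: [-3.2, 1.9, 12.7]
grip_width: 33.7
gripper_force: 71.9
```

Push on in small steps until the hard stop shows as a force rise.

Emit:
servo_tool:
  commands:
    - [0,0,0.001,0,0,0,1]
    - [0,0,0.002,0,0,0,1]
    - [0,0,0.002,0,0,0,1]

```text
t: 12.2
tcp_pos: [553.2, 12.4, 82.6]
ee_rot: [-0.0, 1.0, -0.0, 0.002]
force: [-8.8, 2.0, 26.0]
grip_width: 33.4
gripper_force: 73.3
```

Emit:
servo_tool:
  commands:
    - [0.0005,0,-0.002,0,0,0,1]
    - [0.001,0,-0.003,0,0,0,1]
    - [0.001,0,-0.003,0,0,0,0.1]
    - [0.001,0,-0.003,0,0,0,-1]
    - [0.001,0,-0.003,0,0,0,-1]
    - [0.001,0,-0.003,0,0,0,-1]
    - [0.001,0,-0.02,0,0,0,-1]
    - [0.001,0,-0.06,0,0,0,-1]
    - [0.001,0,-0.11,0,0,0,-1]
    - [0.001,0,-0.13,0,0,0,-1]
    - [0.001,0,-0.13,0,0,0,-1]

```text
t: 13.3
tcp_pos: [553.8, 12.0, 212.6]
ee_rot: [-0.0, 1.0, -0.0, 0.004]
force: [0.4, -0.2, -0.1]
grip_width: 85.5
gripper_force: 0.0
```

```bash
python3 - <<'E'
from h import *
o,im,W=wrist(); print(o['t'],o['tcp_pos'],o['force'])
circ(W,'slvtop',(549.7,13),25,105,130);circ(W,'flange',(549.7,13),40,50,80);circ(W,'shafttop',(549.7,13),15,135,150)
circ(W,'ball',(479,104),30,90,130)
E
```

```text
13.3 [553.7525828   11.98038489 212.55075376] [ 0.40725827 -0.1619149  -0.10859129]
slvtop 999 enc 550.3 12.6 17.4 med [543.4  12.4 113.5]
flange 1563 enc 550.0 12.1 30.2 med [536.2  13.3  58.7]
shafttop 444 enc 549.9 12.4 10.1 med [546.6  13.  139.3]
ball 804 enc 478.8 104.8 13.2 med [479.1 101.5 112.2]
```

The sleeve is home, with its flange top at about 60 mm and its top at 115 mm. Now the wheel.

Emit:
servo_tool:
  commands:
    - [0.125,0.302,0,0,0.4,0,-1]
    - [0.125,0.302,0,0,0.4,0,-1]
    - [0.125,0.302,0,0,0.4,0,-1]
    - [0.125,0.302,0.02,0,0.4,0,-1]
    - [0.125,0.302,0.06,0,0.4,0,-1]
    - [0.125,0.302,0.09,0,0.4,0,-1]
    - [0.125,0.302,0.09,0,0.4,0,-1]
    - [0.125,0.302,0.09,0,0.4,0,-1]
    - [0.125,0.302,0.09,0,0.4,0,-1]

```text
t: 14.25
tcp_pos: [423.8, 314.1, 115.9]
ee_rot: [-0.001, 1.0, -0.001, -0.006]
force: [0.0, 0.1, 1.4]
grip_width: 85.4
gripper_force: 0.0
```

```bash
python3 - <<'E'
from h import *
o,im,W=wrist('w3'); print(o['t'],o['tcp_pos'],o['ee_rot'])
circ(W,'hub',(429,314),35,36,50);circ(W,'disc',(429,314),60,8,17)
print(manip.hold_point_z)
E
```

```text
14.25 [423.81852441 314.07558086 115.94431875] [-0.00147892  0.99998073 -0.00139225 -0.00586676]
hub 1282 enc 431.4 315.1 18.6 med [430.  315.1  40.4]
disc 7172 enc 431.2 315.4 45.0 med [422.7 315.3  10.6]
18.700000000000003
```

View pics/w3.png

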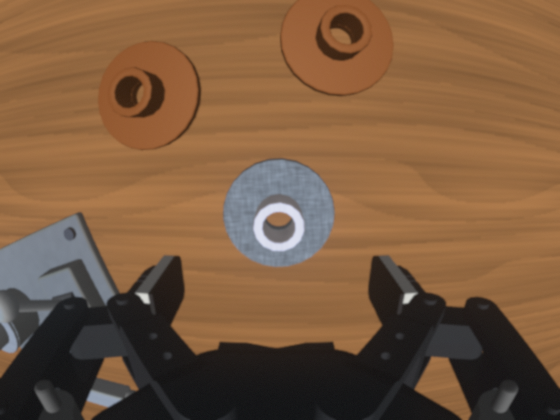

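The wheel lies at (213,279) with its hub at (227,279), grey; the brown ones are clear of the fingers. Its centre is at (431.3, 315.2). I move closer and let the arm settle.

Emit:
servo_tool:
  commands:
    - [-0.004,0.001,0.02,0,-0.4,0,-1]
    - [-0.004,0.001,0.04,0,-0.4,0,-1]
    - [-0.004,0.001,0.055,0,-0.4,0,-1]
    - [-0.004,0.001,0.06,0,-0.4,0,-1]
    - [-0.004,0.001,0.06,0,-0.4,0,-1]

```text
t: 14.8
tcp_pos: [430.5, 314.1, 58.7]
ee_rot: [0.001, 1.0, -0.0, -0.0]
force: [-1.4, 0.2, 0.8]
grip_width: 85.6
gripper_force: 0.0
```

Emit:
servo_tool:
  commands:
    - [-0.001,0.001,0.02,0,0,0,-1]
    - [-0.001,0.001,0.035,0,0,0,-1]
    - [-0.001,0.001,0.041,0,0,0,-1]
    - [-0.001,0.001,0.041,0,0,0,-1]
    - [-0.001,0.001,0.041,0,0,0,0.1]
    - [-0.001,0.001,0.041,0,0,0,1]
    - [-0.001,0.001,0.041,0,0,0,1]
    - [-0.001,0.001,0.041,0,0,0,1]
    - [-0.001,0.001,0.041,0,0,0,1]
    - [-0.001,0.001,0.041,0,0,0,1]

```text
t: 15.8
tcp_pos: [431.6, 316.5, 18.7]
ee_rot: [-0.0, 1.0, 0.0, 0.001]
force: [-0.6, -0.0, 5.5]
grip_width: 33.9
gripper_force: 70.0
```

Emit:
servo_tool:
  commands:
    - [0,0,-0.02,0,0,0,1]
    - [0,0,-0.06,0,0,0,1]
    - [0,0,-0.11,0,0,0,1]
    - [0,0,-0.165,0,0,0,1]
    - [-0.02,-0.04,-0.165,0,0,0,1]
    - [-0.118,-0.303,-0.165,0,0,0,1]
    - [-0.118,-0.303,-0.165,0,0,0,1]
    - [-0.118,-0.303,-0.165,0,0,0,1]
    - [-0.118,-0.303,-0.165,0,0,0,1]
    - [-0.118,-0.303,-0.165,0,0,0,1]
    - [-0.118,-0.303,-0.165,0,0,0,1]
    - [-0.118,-0.303,-0.165,0,0,0,1]

```text
t: 17.0
tcp_pos: [550.3, 9.3, 182.2]
ee_rot: [0.003, 1.0, -0.001, 0.0]
force: [0.4, -0.3, -3.1]
grip_width: 34.5
gripper_force: 70.7
```

Emit:
servo_tool:
  commands:
    - [0,0,0,0,0,0,1]
    - [0,0,0,0,0,0,1]
    - [0,0,0,0,0,0,1]

```text
t: 17.3
tcp_pos: [548.4, 14.6, 182.6]
ee_rot: [-0.001, 1.0, 0.0, -0.0]
force: [-0.1, 0.0, -2.4]
grip_width: 34.0
gripper_force: 70.7
```

```bash
python3 - <<'E'
from h import *
o,im,W=wrist(); t=o['tcp_pos'];print(o['t'],t,o['ee_rot'],o['grip_width'])
circ(W,'hub',t[:2],35,t[2]+18,t[2]+35);circ(W,'disc',t[:2],60,t[2]-13,t[2]-2)
E
```

```text
17.3 [548.41005738  14.5623064  182.56459664] [-1.15806081e-03  9.99999281e-01  1.83029727e-04 -2.52715277e-04] 33.96721060866052
hub 4789 enc 542.6 14.4 30.7 med [542.6  14.4 204.3]
disc 12501 enc 548.2 14.4 45.0 med [528.5  14.3 174.4]
```

Emit:
servo_tool:
  commands:
    - [-0.0017,-0.0018,0,0,0,0,1]
    - [-0.0017,-0.0018,0.003,0,0,0,1]
    - [-0.0017,-0.0018,0.01,0,0,0,1]
    - [-0.0017,-0.0018,0.018,0,0,0,1]
    - [-0.0017,-0.0018,0.026,0,0,0,1]
    - [-0.0017,-0.0018,0.034,0,0,0,1]
    - [-0.0017,-0.0018,0.034,0,0,0,1]

```text
t: 18.05
tcp_pos: [549.7, 11.7, 146.8]
ee_rot: [-0.0, 1.0, 0.0, -0.001]
force: [-0.4, 0.7, -3.4]
grip_width: 34.4
gripper_force: 70.7
```

Emit:
servo_tool:
  commands:
    - [0,0.0005,0.004,0,0,0,1]
    - [0,0.0005,0.008,0,0,0,1]
    - [0,0.0005,0.011,0,0,0,1]
    - [0,0.0005,0.013,0,0,0,1]
    - [0,0.0005,0.014,0,0,0,1]
    - [0,0.0005,0.014,0,0,0,1]

```text
t: 18.65
tcp_pos: [550.7, 11.9, 134.6]
ee_rot: [-0.0, 1.0, 0.0, 0.0]
force: [0.5, -0.3, -1.6]
grip_width: 34.1
gripper_force: 70.7
```

Emit:
servo_tool:
  commands:
    - [0,0,0.001,0,0,0,1]
    - [0,0,0.002,0,0,0,1]
    - [0,0,0.002,0,0,0,1]

```text
t: 18.95
tcp_pos: [551.0, 12.0, 133.8]
ee_rot: [-0.0, 1.0, -0.0, 0.001]
force: [-2.3, 0.2, 4.6]
grip_width: 34.5
gripper_force: 71.5
```

Emit:
servo_tool:
  commands:
    - [0,0,-0.001,0,0,0,1]
    - [0,0,-0.001,0,0,0,0.1]
    - [0,0,-0.001,0,0,0,-1]
    - [0,0,-0.001,0,0,0,-1]
    - [0,0,-0.001,0,0,0,-1]
    - [0,0,-0.02,0,0,0,-1]
    - [0,0,-0.06,0,0,0,-1]
    - [0,0,-0.1,0,0,0,-1]
    - [0,0,-0.1,0,0,0,-1]
    - [0,0,-0.1,0,0,0,-1]

```text
t: 19.95
tcp_pos: [551.5, 11.8, 233.7]
ee_rot: [-0.0, 1.0, -0.0, 0.001]
force: [0.2, 0.4, -0.4]
grip_width: 85.5
gripper_force: 0.0
```

```bash
python3 - <<'E'
from h import *
o,im,W=wrist(); t=o['tcp_pos'];print(o['t'],t,o['ee_rot'])
circ(W,'hub',(550,12.5),24,149,170);circ(W,'disc',(550,12.5),60,118,135);circ(W,'slvflange',(550,12.5),40,50,70);circ(W,'ball',(479,104),30,85,130)
E
```

```text
19.95 [551.54663126  11.81352383 233.70381973] [-1.91514449e-04  9.99998957e-01 -1.53497370e-04  1.42299534e-03]
hub 1356 enc 550.7 11.5 18.5 med [550.1  11.5 155.3]
disc 7313 enc 550.5 11.7 45.0 med [542.6  11.5 125.6]
slvflange 0
ball 695 enc 479.9 104.8 13.8 med [479.4 101.5 112.1]
```

The wheel is seated, with its disc top at about 127 mm. Next the lever: close the fingers, turn 20°, and come down on the -x side of the ball.

Emit:
servo_tool:
  commands:
    - [0.113,0.078,0,0,0,-20,1]
    - [0.113,0.078,0,0,0,-20,1]
    - [0.113,0.078,0,0,0,-20,1]
    - [0.113,0.078,0.02,0,0,-20,1]
    - [0.113,0.078,0.06,0,0,-20,1]
    - [0.113,0.078,0.1,0,0,-20,1]
    - [0.113,0.078,0.142,0,0,-20,1]
    - [0.113,0.078,0.142,0,0,-20,1]
    - [0.113,0.078,0.142,0,0,-20,1]

```text
t: 20.9
tcp_pos: [436.1, 89.9, 89.9]
ee_rot: [-0.174, 0.985, 0.0, -0.002]
force: [0.7, 0.4, 0.6]
grip_width: -0.0
gripper_force: 0.0
```

Emit:
servo_tool:
  commands:
    - [-0.01,0,0,0,0,0,1]
    - [-0.02,0,0,0,0,0,1]
    - [-0.028,0,0,0,0,0,1]
    - [-0.036,0,0,0,0,0,1]
    - [-0.044,0,0,0,0,0,1]
    - [-0.052,0,0,0,0,0,1]
    - [-0.06,0,0,0,0,0,1]
    - [-0.067,0,0,0,0,0,1]
    - [-0.074,0,0,0,0,0,1]
    - [-0.08,0,0,0,0,0,1]
    - [-0.085,0,0,0,0,0,1]
    - [-0.085,0,0,0,0,0,1]

```text
t: 22.1
tcp_pos: [518.2, 119.3, 90.5]
ee_rot: [-0.174, 0.985, 0.0, 0.0]
force: [1.0, -0.7, 0.8]
grip_width: -0.4
gripper_force: 0.0
```

Emit:
servo_tool:
  commands:
    - [-0.003,0,0,0,0,0,1]
    - [-0.006,0,0,0,0,0,1]
    - [-0.009,0,0,0,0,0,1]
    - [-0.009,0,0,0,0,0,1]

```text
t: 22.5
tcp_pos: [526.4, 122.2, 90.7]
ee_rot: [-0.174, 0.985, 0.0, 0.0]
force: [0.2, -1.0, -0.2]
grip_width: 0.1
gripper_force: 0.0
```

Emit:
servo_tool:
  commands:
    - [-0.002,0,0,0,0,0,1]
    - [-0.004,0,0,0,0,0,1]
    - [-0.004,0,0,0,0,0,1]

```text
t: 22.8
tcp_pos: [527.3, 122.6, 90.4]
ee_rot: [-0.174, 0.985, -0.001, -0.002]
force: [-7.0, -3.9, 5.9]
grip_width: 0.2
gripper_force: 4.2
```

```bash
python3 - <<'E'
from h import *
o=get_obs();print(o['tcp_pos'],o['force'])
im,d=optics.get_image('side'); W=cloud('side',d); im2,d2=optics.get_image('scene'); W2=cloud('scene',d2)
cv2.imwrite('pics/l1.png',np.hstack([cv2.resize(x,(400,400),interpolation=cv2.INTER_CUBIC) for x in (im[150:270,205:325],im2[150:270,220:340])]))
E
```

```text
[527.27192519 122.62202173  90.40664071] [-6.98930104 -3.88010874  5.87308078]
```

View pics/l1.png

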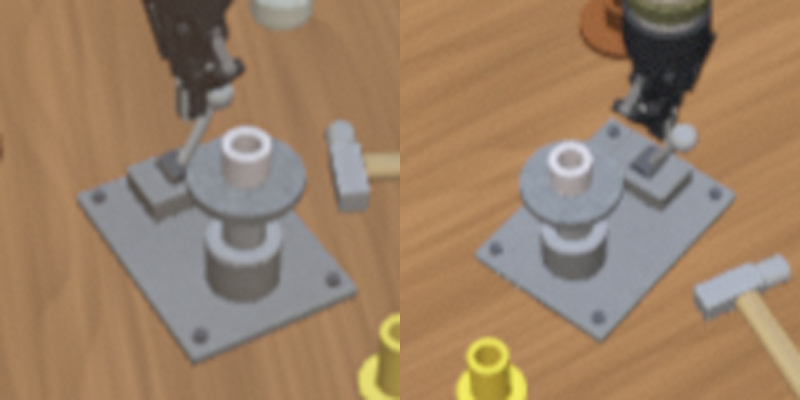

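The lever leans to +x with its ball at (95,220) in the left panel, and the force rose to 8 N, so it is against the stop. The wheel and sleeve are seated. I back away and check.

Emit:
servo_tool:
  commands:
    - [-0.002,0,0,0,0,0,1]
    - [-0.002,0,0,0,0,0,1]
    - [0.02,0,0,0,0,0,1]
    - [0.06,0,0,0,0,0,1]
    - [0.08,0,-0.04,0,0,0,1]
    - [0.08,0,-0.09,0,0,0,1]
    - [0.08,0,-0.14,0,0,0,1]
    - [0.08,0,-0.14,0,0,0,1]
    - [0.08,0,-0.14,0,0,0,1]

```text
t: 23.8
tcp_pos: [456.1, 96.2, 232.5]
ee_rot: [-0.174, 0.985, -0.0, 0.003]
force: [-0.7, 0.3, -0.8]
grip_width: -0.1
gripper_force: 0.0
```

```bash
python3 - <<'E'
from h import *
o,im,W=wrist(); t=o['tcp_pos'];print(o['t'],t,o['joint_vel'].round(3))
circ(W,'hub',(550,12.5),24,149,170);circ(W,'disc',(550,12.5),60,118,135);circ(W,'ball',(548,129),25,85,130)
for n in ['scene','side']:
    V=cloud(n,optics.get_image(n)[1]); circ(V,'ball',(548,129),25,90,130);circ(V,'cap',(459,-337),40,25,45);circ(V,'spare',(417,-189),40,60,80);circ(V,'flange',(550,12.5),40,57,64)
E
```

```text
23.8 [456.09124792  96.15238696 232.53800847] [-0.     0.03  -0.061 -0.013 -0.002  0.001]
hub 991 enc 550.6 12.2 19.0 med [547.9  12.7 155.2]
disc 4314 enc 550.4 11.9 45.4 med [532.9  14.3 125.6]
ball 0
ball 58 enc 550.3 129.5 13.0 med [551.3 128.1 113.5]
cap 114 enc 457.1 -334.8 19.5 med [ 459.4 -335.5   36.3]
spare 63 enc 414.4 -186.1 15.2 med [ 415.8 -187.5   69.8]
flange 85 enc 550.7 11.1 29.2 med [562.7   0.9  60.7]
ball 80 enc 549.7 127.5 13.2 med [547.3 124.  110. ]
cap 216 enc 458.5 -336.5 18.1 med [ 457.3 -339.5   36. ]
spare 114 enc 416.9 -189.5 14.2 med [ 417.  -191.8   69. ]
flange 147 enc 548.2 11.7 30.3 med [545.3   0.   60.9]
```

All as expected: ball at (549,129), the +1.0 rad stop.

```bash
python3 -c "
from rig import workorder
print(workorder.sign_off())"
```

```text
the job is handed in; nothing more can be done
None
```

The spindle job is handed in at about 24 s of the 72 s allowed: the cap is in the tray, the sleeve's flange is flush on the housing, the wheel is on the sleeve with its hub up, and the lock lever is against its end stop. My final checks confirmed these positions, but sign-off returned no verdict.

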